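Set the balancing stand's speed selector by fingertip, then start it

ROBOT

A 6-joint arm with a two-finger parallel gripper is mounted at the origin on the work surface. World frame = base frame: x ahead of the robot, y to its left, z up, the work surface at z = 0. Lengths are in m, angles in rad, forces in N, time in s.
With the tool pointing down it reaches from about 0.425 to 0.95 m from the base axis. Payload 14.7 kg.
Tool frame: the origin (TCP) lies on the mounting face of the last link; the fingertips stand 173 mm ahead of it and the grasp point (between the pads) lies 155 mm ahead of it; z points along the fingers, y is the direction in which the jaws open and shut (so a half turn about z gives the same grasp; the last joint's range is limited). The gripper opens to 85 mm and grips with 20 to 120 N. Pads are 22 mm wide; open, the fingers measure 114 mm over their backs; the gripper's body (76 mm by 85 mm) begins 54 mm behind the grasp point. The pads swing forward as they close: fully open they stand 13 mm farther back than shut.
Start: joints at [-0.047, 0.48, 1.596, -0, 1.065, -0.047], TCP at [0.65, 0, 0.405] pointing down, gripper open.
Joint ranges: [-2.75, 2.75], [-0.82, 2.05], [0.23, 2.67], [-1.56, 4.7], [0.09, 2.69], [-2.92, 2.92]. Speed limits (rad/s): [1.89, 1.89, 2.39, 3.01, 3.01, 3.01].

INTERFACE

Orientations are given as a rotation vector (axis times angle).
In Python, from workcell import env, command_gripper, solve_ik, optics, job, monitor gives the robot as it stands. The module is installed in compiled form; this text tells all that it offers. Calls block until the motion is done:
- env.move_ptp(position, orientation): joint-space move of the TCP to a pose.
- env.movel(position, speed=0.15, rotation=None): straight line of the TCP; rotation=None keeps the orientation; speed is the mean speed in m/s.
- env.movej(angles): joint-space move.
- command_gripper(opening): opening from 0.0 (shut) to 1.0 (fully open); the grip force is fixed at half the most; returns when the fingers have stopped.
- env.dwell(seconds).
- solve_ik(position, orientation): joint angles nearest the present ones, or None.
- optics.capture(name): name is "scene" or "side" or "wrist"; returns a dict with "color" (480x640x3 uint8, blue, green, red), "z_map" (480x640 float32, m along the optical axis (not along the pixel's ray), 0 where there is no reading), "fx", "fy", "cx", "cy" (pixels), "dist_coeffs" ([k1, k2, p1, p2, k3] as OpenCV has them; the pictures are not rectified), "rvec" (rotation vector, rad) and "tvec" (3), from world to camera coordinates, as OpenCV has them. Camera axes: x right, y down, z forward; pixel columns grow to the right and rows downward; lengths in m; the calibration is good to about 2 mm. A picture is of the moment at which its call begins.
A pose or a line that the arm cannot do raises env.Unreachable and nothing moves.
- job.hand_in(): hands the job in, once; it reports no verdict.
Readings, each from a call of its own:
- monitor.read_t(): time.
- monitor.read_joint_pos(): joint angles.
- monitor.read_dq(): joint speeds.
- monitor.read_joint_efforts(): joint torques, N m.
- monitor.read_eef_pos(): TCP position.
- monitor.read_ee_rot(): TCP orientation.
- monitor.read_ft_force(): force on the tool from outside, world axes, zero at the start.
- monitor.read_moment(): the same for the moment, N m.
- monitor.read_width(): opening from 0.0 (shut) to 1.0 (fully open).
Only numpy, scipy, OpenCV 4.12 (cv2) and the standard library are available. Lean on these libraries where they do the work, as an engineer would, in place of code of your own. Each camera call takes 0.05 s, during which the arm holds its last target.

TASK

Set the balancing stand to speed 5 for its next run: with a fingertip against the side of the selector's pointer, push it round clockwise click by click to the position marked with five pips, without running past it, and when it has settled there press the flat start button fully down and let it come back up. Do not pinch the pointer, do not push the start button before the speed is set, and leave the mushroom-headed stop button and the loose parts alone; finish with the hand clear.

Things in the scene. Friction and masses are not known exactly. Their poses are not given: they have to be found in the camera images.
- console: the stand's grey speed console, a flat box fixed on the surface plate, 210 (x) x 300 (y) x 60 mm high. Origin: centre of its underside, on the plate; at yaw 0 its x points away from the robot, y left, z up (yaw varies by 0.35 rad either way). On its level top: the selector on the left half, two buttons on the right. Position n of the selector has a radial row of n steel pips there, 0 none.
- selector_axis (a point): the selector's vertical turning axis at the height of the console top; in the console frame at x -20, y +50, z 60 mm; axes as the console's. Detent: the selector resists most at the start of a click, until half way (15 degrees), and by two thirds snaps on by itself to the next position and stays. It needs about 0.14 N m, 3 to 4 N on the pointer 40 mm out. The pip rows begin 67 mm from the axis, 1.5 mm high.
- selector (a joint): selector angle in rad, growing clockwise seen from above. Positions 0 to 6, one click each 0.5236 rad (30 degrees): position n is n x 0.5236, position 5 is 2.618. At 0 the pointer points along the console's +y (left), at 3 along +x (away), at 6 along -y: its direction is pi/2 minus this value, anticlockwise from console +x. Stops 0.12 beyond 0 and 6. Starts in position 0, 1 or 2.
- pointer_tip (a point): end of the black bar pointer, on its centre line at the top edge: 58 mm from the axis, 34 mm above the console top. The bar is 14 mm wide, runs from the axis to here and fills 10 to 34 mm above the console top with two upright flat sides; under it a round hub 48 mm across, 10 mm high, 20 mm across up to 33 mm. Nothing else stands in its sweep: the console top around is flat.
- start (a joint): travel of the start button in m: 0 up, 0.006 fully down; sprung, fully down takes 5 N and it comes back up when let go.
- start_top (a point): centre of the top of the start button, a flat black disc 36 mm across in an aluminium collar 52 mm across and 12 mm high; this point is 18 mm above the console top when up (78 mm above the plate). Nearer the robot of the two buttons, in the console frame at x -50, y -105 mm. It goes straight down.
- stop (a joint): travel of the stop button in m: 0 up, 0.006 down; not to be pressed.
- stop_top (a point): centre of the top of the stop button, a black mushroom head 52 mm across, 38 mm above the console top, 95 mm beyond the start button. Leave it alone.
- gland: loose bystander: bronze gland follower, an oval-flange block 50 x 95 x 12 mm with a round boss, 38 mm high, on the plate beside the console's left side. Origin: centre of its underside.
- punch: loose bystander: brass centre punch lying on the plate beside the console's right side, 125 mm long, 11 mm thick. Origin: under the middle of its thick shank.
- trial_weight: loose bystander: steel ring 28 mm across, 16 mm high, standing on the console top near its front edge, between selector and buttons. Origin: centre of its underside.
- bush: loose bystander: brass bush 38 mm across, 35 mm high, standing on the plate beside the console's left side. Origin: centre of its underside.
- coupling: loose bystander: red-painted pump coupling half, 114 mm across, 48 mm high, right of the console. Origin: centre of its underside.
- puller: loose bystander: black steel two-leg bearing puller lying flat, about 205 x 130 x 24 mm, left of the console. Origin: under the crossbar's middle.

How it is judged:
By the outcome, as a careful person would: the job done as asked, in the order asked, and still so for the second after the job is handed in, with the robot touching nothing.
It also fails if it takes over 64 s, if anything falls off the work surface, if the arm or the gripper's body presses on something with over 40 N, if the wrist force passes 120 N, or if a joint passes its speed limit or range.

## Working session

There is one attempt and no reset: what is moved stays moved. The work goes in short steps, each a Python script; the robot and the scene stay as the last script left them, time stands still between calls to the robot, and variables do not carry over. Pictures are saved under pics/ and viewed, and the job is handed in when it is done.

```bash
mkdir -p pics && python3 - <<'E'
from workcell import env, optics, monitor
import cv2, pickle
for n in ("scene","side","wrist"):
    c=optics.capture(n); pickle.dump(c,open(f"{n}0.pkl","wb")); cv2.imwrite(f"pics/{n}0.png",c["color"])
    print(n,c["fx"],c["rvec"],c["tvec"],c["dist_coeffs"])
print(monitor.read_t(),monitor.read_ee_rot())
E
```

```text
scene 483.6425420344178 [ 2.0074187   1.44951746 -0.54823184] [-0.20762255 -0.325669    1.65107631] [-0.08894703  0.          0.          0.          0.        ]
side 460.39495348506614 [ 2.39158362 -0.06360286  0.0449216 ] [-0.54371387  0.0921353   1.09757662] [0.00312132 0.         0.         0.         0.        ]
wrist 421.4434486950673 [-2.87508405e+00  8.61019425e-05  1.48016229e-03] [-0.65009552 -0.03358899  0.37929056] [-0.08809629  0.          0.          0.          0.        ]
0.15 [-2.22101851e+00 -2.22096919e+00  9.37407997e-04]
```

View pics/scene0.png

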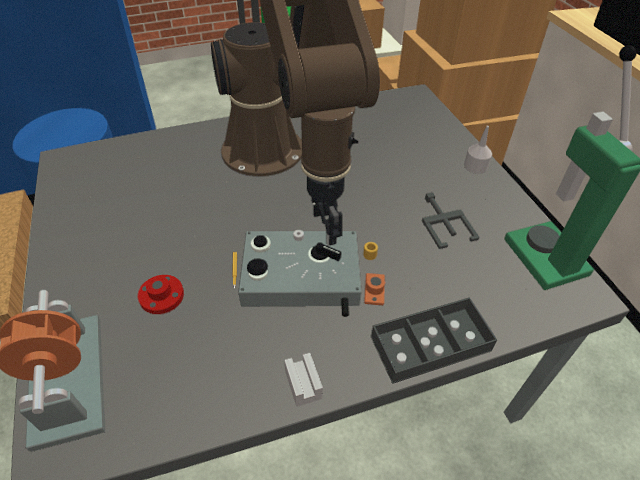

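View pics/side0.png

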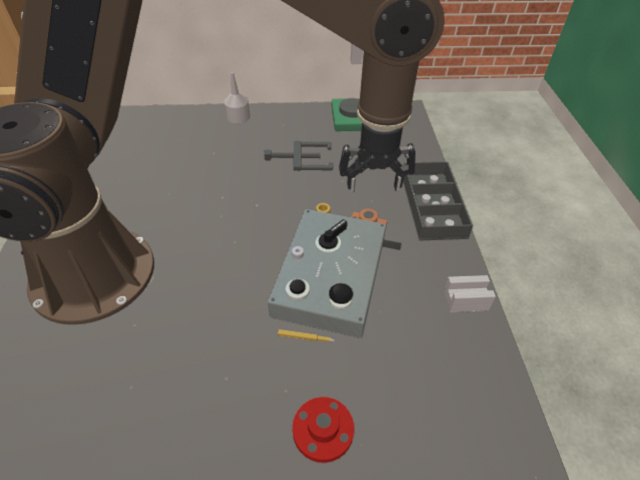

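View pics/wrist0.png

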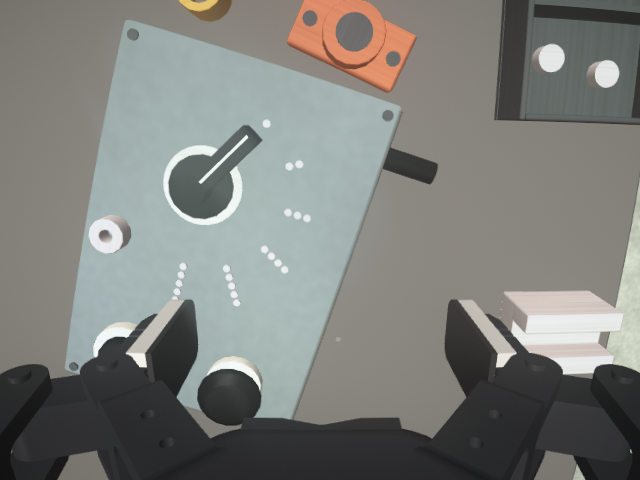

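The wrist view shows the selector in position 1: the pointer, from (200,185) to (255,135), lines up with the single pip at (267,124). The five-pip row is at (227–237, 268–303). Next I'll measure the console pose.

```bash
cat > h.py <<'E'
import cv2, numpy as np, pickle
def ray(c,px):
    K=np.array([[c["fx"],0,c["cx"]],[0,c["fy"],c["cy"]],[0,0,1]])
    u=cv2.undistortPoints(np.asarray(px,float).reshape(-1,1,2),K,np.array(c["dist_coeffs"])).reshape(-1,2)
    R=cv2.Rodrigues(np.array(c["rvec"]))[0]; o=-R.T@np.array(c["tvec"])
    d=np.c_[u,np.ones(len(u))]@R
    return o,d
def onplane(c,px,z):
    o,d=ray(c,px); return o+d*((z-o[2])/d[:,2])[:,None]
def proj(c,P):
    K=np.array([[c["fx"],0,c["cx"]],[0,c["fy"],c["cy"]],[0,0,1]])
    return cv2.projectPoints(np.asarray(P,float).reshape(-1,3),np.array(c["rvec"]),np.array(c["tvec"]),K,np.array(c["dist_coeffs"]))[0].reshape(-1,2)
E
python3 - <<'E'
from h import *
for n in ("wrist","scene","side"):
    c=pickle.load(open(n+"0.pkl","rb"))
    hsv=cv2.cvtColor(c["color"],cv2.COLOR_BGR2HSV)
    ref={"wrist":(150,300),"scene":(270,275),"side":(320,280)}[n]
    print(n,hsv[ref[1]-10 if n!="wrist" else 150,ref[0]], hsv[400,400] )
    # console-top mask through depth: world height of each pixel
    v,u=np.mgrid[0:480,0:640]; o,d=ray(c,np.c_[u.ravel(),v.ravel()])
    P=o+d*c["z_map"].reshape(-1,1)   # d has unit z in camera
    m=(abs(P[:,2]-0.06)<0.006)&(c["z_map"].ravel()>0)&(np.hypot(P[:,0]-.65,P[:,1])<.4)
    m=m.reshape(480,640).astype(np.uint8)*255
    m=cv2.morphologyEx(m,cv2.MORPH_OPEN,np.ones((3,3)))
    k,l,s,_=cv2.connectedComponentsWithStats(m); b=1+np.argmax(s[1:,4]); m=(l==b).astype(np.uint8)*255
    cv2.imwrite(f"pics/m_{n}.png",m)
    ct=max(cv2.findContours(m,cv2.RETR_EXTERNAL,cv2.CHAIN_APPROX_NONE)[0],key=cv2.contourArea).reshape(-1,2)
    W=onplane(c,ct,0.06)
    r=cv2.minAreaRect((W[:,:2]*1000).astype(np.float32)); print(r, P[m.ravel()>0,2].mean())
    print(cv2.boxPoints(r))
E
```

```text
wrist [ 86  23 178] [ 18  19 135]
((565.7112426757812, -31.716964721679688), (298.1971435546875, 208.7521209716797), 72.30682373046875) 0.060776026647357366
[[ 420.95844  -142.0409  ]
 [ 619.8361   -205.48477 ]
 [ 710.46405    78.606964]
 [ 511.58636   142.05084 ]]
scene [ 68  20 138] [ 40  27 142]
((567.4071655273438, -34.76641845703125), (299.62725830078125, 208.997802734375), 72.09761047363281) 0.059857387782827856
[[ 421.91577 -145.20374]
 [ 620.7942  -209.44888]
 [ 712.89856   75.6709 ]
 [ 514.02014  139.91605]]
side [ 85  11 143] [ 18  22 116]
((565.1658935546875, -35.48390197753906), (302.63330078125, 209.04840087890625), 72.29878234863281) 0.06043778913685769
[[ 419.58206 -147.85555]
 [ 618.7331  -211.4174 ]
 [ 710.74976   76.88774]
 [ 511.5987   140.4496 ]]
```

```bash
cat >> h.py <<'E'
C=np.array([0.566,-0.0343]); YAW=np.deg2rad(-17.76)
def cw(x,y,z):  # console->world, mm
    c,s=np.cos(YAW),np.sin(YAW); return np.array([C[0]+(c*x-s*y)/1e3,C[1]+(s*x+c*y)/1e3,z/1e3])
AX=cw(-20,50,60)
def pip(n,r,z=60):
    a=np.pi/2-n*np.pi/6; return cw(-20+r*np.cos(a),50+r*np.sin(a),z)
E
python3 - <<'E'
from h import *
from workcell import command_gripper,optics
for n in ("wrist","side","scene"):
    c=pickle.load(open(n+"0.pkl","rb")); im=c["color"].copy()
    pts=[cw(x,y,60) for x in(-105,105) for y in(-150,150)]+[pip(k,67,61) for k in range(1,7)]+[AX,cw(-50,-105,78),cw(45,-105,98),pip(1,58,94)]
    for p in proj(c,pts): 
        if abs(p).max()<2000: cv2.circle(im,tuple(int(round(v)) for v in p),2,(0,0,255),-1)
    if n!="wrist":
        q=proj(c,[AX])[0].astype(int); x0,y0=q[0]-110,q[1]-80
        im=cv2.resize(im[max(y0,0):q[1]+110,x0:q[0]+110],None,fx=3,fy=3)
    cv2.imwrite(f"pics/ov_{n}.png",im)
command_gripper(0.0)
for n in ("wrist","side","scene"):
    c=optics.capture(n); pickle.dump(c,open(n+"1.pkl","wb")); im=c["color"]
    if n!="wrist":
        q=proj(c,[[.65,0,.25]])[0].astype(int); print(n,q)
        im=cv2.resize(im[max(0,q[1]-80):q[1]+70,q[0]-100:q[0]+100],None,fx=4,fy=4)
    cv2.imwrite(f"pics/{n}1.png",im)
E
```

```text
side [373 186]
scene [324 227]
```

View pics/ov_wrist.png

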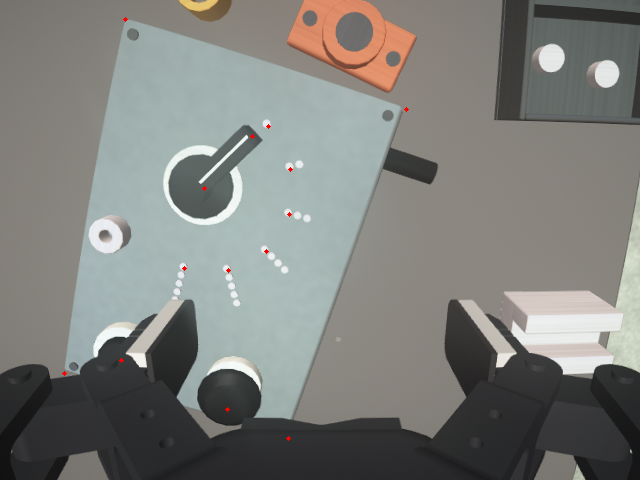

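View pics/ov_side.png

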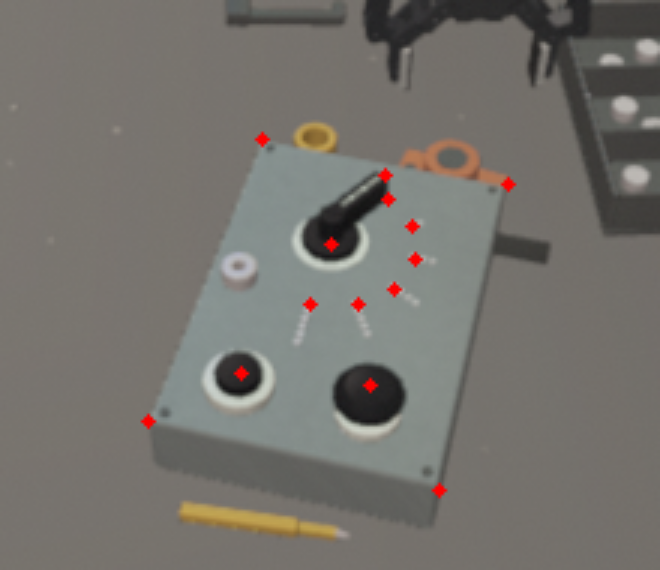

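View pics/side1.png

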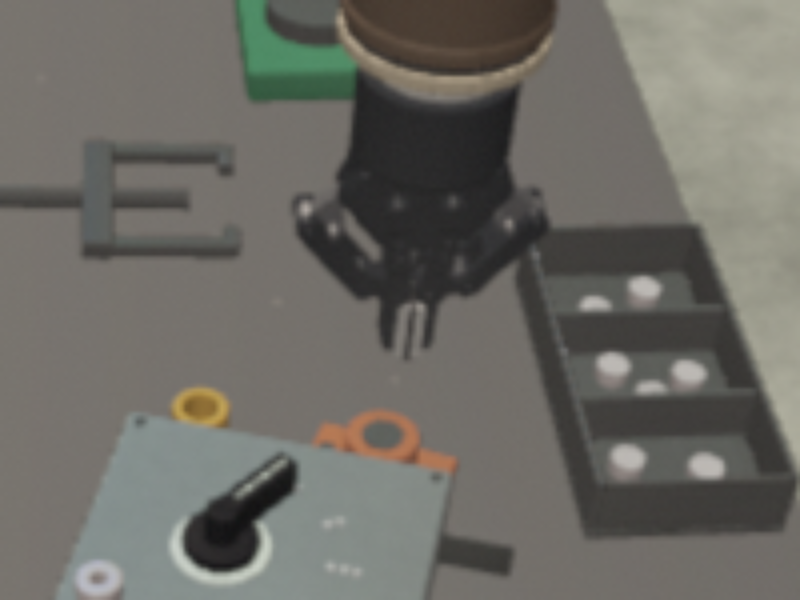

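View pics/wrist1.png

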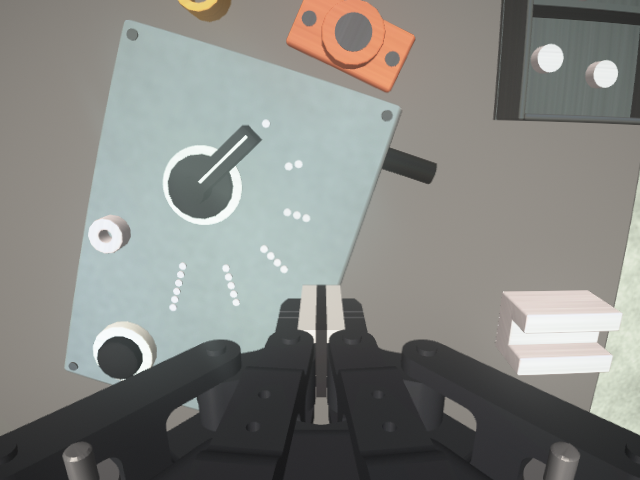

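Shut, the fingers form a narrow tip about (375,195) in the side view. The overlay matches the console, pips and buttons to about 2 mm. Next I'll check the tip height and then set up beside the pointer.

```bash
python3 - <<'E'
from h import *
for n in("side","scene"):
    c=pickle.load(open(n+"1.pkl","rb"))
    for z in (.21,.219,.226,.232): print(n,z,proj(c,[[.65,0,z]])[0])
c=pickle.load(open("wrist1.pkl","rb"))
for z in (.219,.232): print(proj(c,[[.65,.011,z],[.65,-.011,z]]).round(0).tolist())
v,u=np.mgrid[0:480,0:640]
c=pickle.load(open("side1.pkl","rb")); o,d=ray(c,np.c_[u.ravel(),v.ravel()]); P=o+d*c["z_map"].reshape(-1,1)
m=(np.hypot(P[:,0]-.65,P[:,1])<.03)&(P[:,2]>.1)&(P[:,2]<.3); q=P[m]; q=q[np.argsort(q[:,2])]; print(q[:12].round(4))
c=pickle.load(open("wrist1.pkl","rb")); o,d=ray(c,np.c_[u.ravel(),v.ravel()]); P=o+d*c["z_map"].reshape(-1,1)
m=(np.hypot(P[:,0]-.65,P[:,1])<.03)&(P[:,2]>.1)&(P[:,2]<.3); q=P[m]; q=q[np.argsort(q[:,2])]
for z in(.23,.24,.25,.26,.27,.28): 
  s=q[abs(q[:,2]-z)<.004]; 
  if len(s): print(z,len(s),s.min(0).round(4),s.max(0).round(4))
E
```

```text
side 0.21 [372.10279209 200.64874703]
side 0.219 [372.51061196 197.50683572]
side 0.226 [372.83166736 195.03344671]
side 0.232 [373.1095928  192.89238092]
scene 0.21 [324.44058265 239.58453781]
scene 0.219 [324.50347947 236.81763793]
scene 0.226 [324.55293113 234.64199113]
scene 0.232 [324.59569381 232.76047656]
[[319.0, 270.0], [319.0, 321.0]]
[[319.0, 282.0], [319.0, 337.0]]
[[ 0.6449 -0.0057  0.2315]
 [ 0.6568 -0.0086  0.2336]
 [ 0.6462 -0.0092  0.2346]
 [ 0.6482 -0.0094  0.2347]
 [ 0.6543 -0.0103  0.2352]
 [ 0.6442 -0.0075  0.2358]
 [ 0.6499 -0.0115  0.2365]
 [ 0.6481 -0.0087  0.2368]
 [ 0.6443 -0.0059  0.2372]
 [ 0.6517 -0.0126  0.2374]
 [ 0.6521 -0.0096  0.2374]
 [ 0.6541 -0.0099  0.2377]]
0.24 530 [0.6371 0.0073 0.236 ] [0.6642 0.0128 0.244 ]
0.25 855 [0.6369 0.0066 0.246 ] [0.6642 0.0127 0.254 ]
0.26 912 [0.6372 0.0071 0.256 ] [0.6643 0.0126 0.264 ]
0.27 1445 [ 0.6315 -0.0105  0.266 ] [0.6703 0.0138 0.274 ]
0.28 3821 [ 0.6229 -0.0115  0.276 ] [0.6768 0.0152 0.284 ]
```

```bash
cat >> h.py <<'E'
from scipy.spatial.transform import Rotation as Rn
ZT=0.248
def pose(deg,gap=0.0,z=ZT,r=0.042):
    "tool pose with the pushing face on the pointer side, selector angle deg (clockwise), gap in m behind it"
    a=np.pi/2-np.deg2rad(deg)+YAW
    u=np.array([np.cos(a),np.sin(a),0]); n=np.array([-np.sin(a),np.cos(a),0])
    p=AX+u*r+n*(0.018+gap); p[2]=z
    R=np.c_[n,np.cross([0,0,-1],n),[0,0,-1]]
    return p,Rn.from_matrix(R).as_rotvec(),n
def push(env,mon,a,b,step=3.0,speed=0.03):
    for d in np.arange(a,b+1e-6,step):
        p,rv,n=pose(d); env.movel(p,speed=speed,rotation=rv)
        f=np.array(mon.read_ft_force()); print(f"{d:.1f} t={mon.read_t():.2f} push={f@n:.2f} f={f.round(2)} err={(np.array(mon.read_eef_pos())-p).round(4)}")
def snap(optics,cv2,name,k):
    c=optics.capture(name); pickle.dump(c,open(f"{name}{k}.pkl","wb")); cv2.imwrite(f"pics/{name}{k}.png",c["color"]); return c
E
python3 - <<'E'
from h import *
from workcell import env,monitor as m,optics
p,rv,n=pose(30,0.010,z=0.31); env.move_ptp(p,rv); print(m.read_t(),np.array(m.read_joint_pos()).round(3))
p,rv,n=pose(30,0.010); env.movel(p,speed=0.1); print(m.read_t(),m.read_ft_force())
snap(optics,cv2,"side",2); snap(optics,cv2,"wrist",2)
push(env,m,24,42)
c=snap(optics,cv2,"side",3)
q=proj(c,[AX])[0].astype(int)
for k in(2,3):
    im=cv2.imread(f"pics/side{k}.png"); cv2.imwrite(f"pics/side{k}z.png",cv2.resize(im[q[1]-100:q[1]+60,q[0]-90:q[0]+110],None,fx=3.5,fy=3.5))
E
```

```text
1.7333 [ 0.066  0.494  1.851 -0.     0.795 -0.668]
2.5 [0.11868473 0.11129405 0.17599998]
24.0 t=2.95 push=-0.08 f=[ 0.49  0.43 -1.17] err=[0.0001 0.     0.0004]
27.0 t=3.20 push=-0.17 f=[ 0.1  -0.13  0.73] err=[-0.      0.0001  0.0001]
30.0 t=3.45 push=2.03 f=[-1.55  1.34  1.35] err=[-0.0001  0.0001  0.    ]
33.0 t=3.70 push=1.50 f=[-0.31  1.68 -0.09] err=[-0.  0.  0.]
36.0 t=3.95 push=0.83 f=[-0.72  0.5   0.06] err=[ 0. -0. -0.]
39.0 t=4.20 push=1.37 f=[-0.03  1.61  0.93] err=[ 0.     -0.0001  0.    ]
42.0 t=4.45 push=0.57 f=[0.66 1.04 0.88] err=[-0. -0. -0.]
```

View pics/side2z.png

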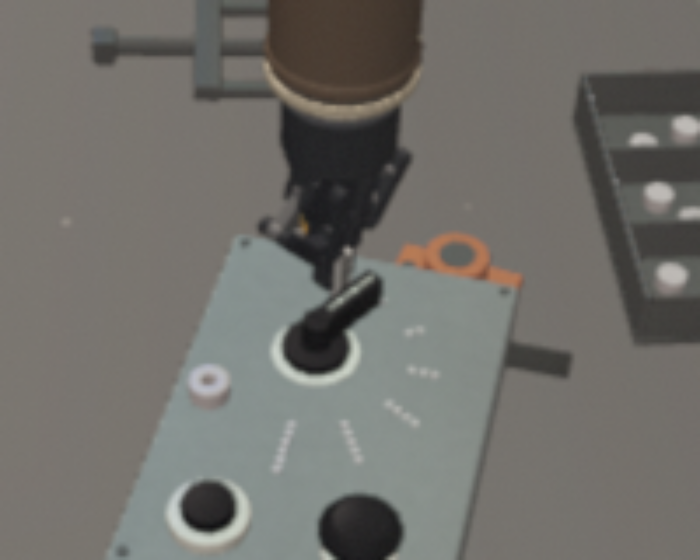

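View pics/side3z.png

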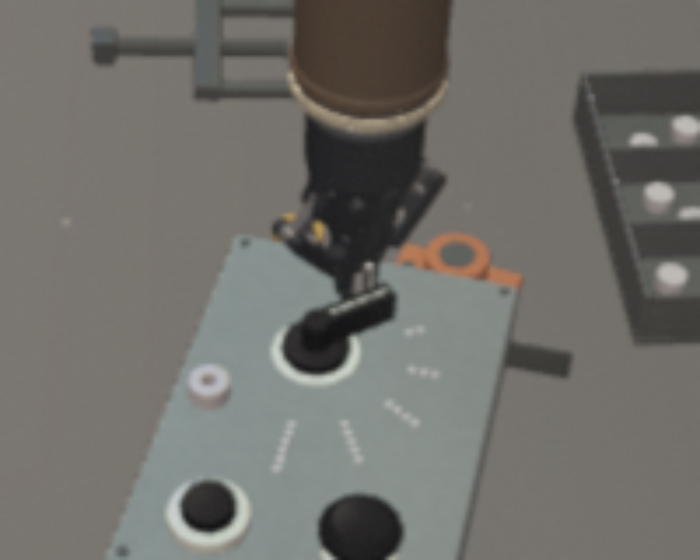

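The finger met the pointer at the expected angle and is turning it. I'll carry on click by click and stop in the middle of position 4.

```bash
python3 - <<'E'
from h import *
from workcell import env,monitor as m,optics
push(env,m,45,52.6,2.5)
env.dwell(.3); snap(optics,cv2,"side",4)
push(env,m,55,82.6,2.5); env.dwell(.3)
push(env,m,85,112.6,2.5); env.dwell(.3)
c=snap(optics,cv2,"side",5)
q=proj(c,[AX])[0].astype(int)
ims=[cv2.resize(cv2.imread(f"pics/side{k}.png")[q[1]-80:q[1]+60,q[0]-40:q[0]+90],None,fx=3,fy=3) for k in(4,5)]
cv2.imwrite("pics/side45.png",np.hstack(ims))
E
```

```text
45.0 t=4.75 push=0.14 f=[1.09 0.72 0.57] err=[-0. -0. -0.]
47.5 t=5.00 push=-0.45 f=[-0.1  -0.54  0.74] err=[-0.0001  0.      0.    ]
50.0 t=5.25 push=-0.22 f=[ 0.04 -0.23 -0.74] err=[-0.0001  0.     -0.    ]
52.5 t=5.50 push=-0.07 f=[-0.   -0.07 -0.08] err=[-0.0001  0.     -0.    ]
55.0 t=6.10 push=-0.19 f=[-0.89 -0.47 -0.14] err=[ 0. -0. -0.]
57.5 t=6.35 push=-0.12 f=[ 0.38 -0.03 -0.22] err=[-0.0001 -0.     -0.    ]
60.0 t=6.60 push=2.32 f=[-0.75  2.21 -0.62] err=[-0.0002  0.0001 -0.0001]
62.5 t=6.85 push=1.71 f=[-0.37  1.67 -0.35] err=[-0.0001  0.     -0.    ]
65.0 t=7.10 push=1.22 f=[-0.03  1.22  0.24] err=[ 0. -0.  0.]
67.5 t=7.35 push=0.67 f=[-0.04  0.67  0.21] err=[ 0. -0.  0.]
70.0 t=7.60 push=-0.26 f=[ 0.05 -0.26  0.49] err=[ 0. -0.  0.]
72.5 t=7.85 push=1.20 f=[-0.3   1.21  0.28] err=[ 0. -0.  0.]
75.0 t=8.10 push=-0.27 f=[ 0.65 -0.3  -0.96] err=[-0.  0. -0.]
77.5 t=8.35 push=0.07 f=[-0.73  0.14  0.29] err=[-0.  0.  0.]
80.0 t=8.60 push=-0.50 f=[-0.25 -0.47  0.17] err=[-0.  0. -0.]
82.5 t=8.85 push=-0.18 f=[-0.69 -0.06  0.44] err=[-0.  0.  0.]
85.0 t=9.40 push=0.55 f=[0.4  0.47 0.76] err=[ 0. -0. -0.]
87.5 t=9.65 push=-0.80 f=[-0.55 -0.68  0.6 ] err=[-0.  0.  0.]
90.0 t=9.90 push=1.61 f=[-0.73  1.93 -0.67] err=[-0.0001  0.0002 -0.    ]
92.5 t=10.15 push=1.77 f=[-0.13  1.94  0.56] err=[-0.0001  0.0001 -0.    ]
95.0 t=10.40 push=0.98 f=[-0.09  1.1  -1.03] err=[-0. -0. -0.]
97.5 t=10.65 push=0.25 f=[-0.01  0.28 -0.08] err=[ 0.     -0.0001 -0.    ]
100.0 t=10.90 push=0.46 f=[ 0.49  0.26 -0.26] err=[ 0. -0.  0.]
102.5 t=11.15 push=0.19 f=[ 0.68 -0.18 -0.28] err=[ 0. -0.  0.]
105.0 t=11.40 push=-0.25 f=[-0.24 -0.14 -0.96] err=[ 0. -0.  0.]
107.5 t=11.65 push=0.38 f=[ 0.31  0.25 -0.47] err=[-0.  0.  0.]
110.0 t=11.90 push=-0.26 f=[-0.41 -0.02  0.78] err=[0. 0. 0.]
112.5 t=12.15 push=0.24 f=[ 0.1   0.23 -0.44] err=[ 0.  0. -0.]
```

View pics/side45.png

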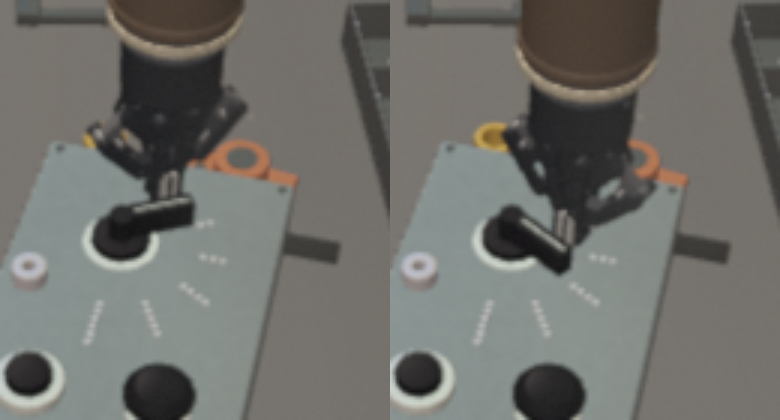

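The side view shows the pointer aligned with the four-pip row. Contact came at each detent, so the model is accurate. Now the last click, then back off, lift and look.

```bash
python3 - <<'E'
from h import *
from workcell import env,monitor as m,optics
push(env,m,115,142.1,3.0 if 0 else 2.7); env.dwell(.4)
p,rv,n=pose(142,0.015); env.movel(p,speed=.06)
p[2]=.33; env.movel(p,speed=.15); 
# go above a spot where the wrist camera sees the selector (camera is on tool +x side)
cam=cw(-20,-60,0); tgt=[cam[0],cam[1],0.40]
w0=pose(90+0)[1]
ang=np.pi/2+YAW; x=np.array([np.cos(ang),np.sin(ang),0]); rv=Rn.from_matrix(np.c_[x,np.cross([0,0,-1],x),[0,0,-1]]).as_rotvec()
env.move_ptp(tgt,rv); print(m.read_t())
snap(optics,cv2,"wrist",6); c=snap(optics,cv2,"side",6)
E
```

```text
115.0 t=12.75 push=0.60 f=[ 0.62  0.24 -0.11] err=[-0. -0.  0.]
117.7 t=13.00 push=-0.22 f=[-0.29 -0.02 -1.15] err=[0. 0. 0.]
120.4 t=13.25 push=0.10 f=[-0.59  0.81  0.04] err=[0. 0. 0.]
123.1 t=13.50 push=2.53 f=[ 1.9   1.67 -0.44] err=[0.0001 0.0001 0.    ]
125.8 t=13.75 push=0.83 f=[ 0.47  0.77 -0.33] err=[0.     0.0001 0.    ]
128.5 t=14.00 push=0.51 f=[ 0.5   0.17 -0.32] err=[-0. -0.  0.]
131.2 t=14.25 push=0.75 f=[ 0.34  0.89 -0.21] err=[-0. -0. -0.]
133.9 t=14.50 push=0.45 f=[ 0.54 -0.06  0.33] err=[-0.0001  0.     -0.    ]
136.6 t=14.75 push=-0.22 f=[ 0.05 -0.61  1.21] err=[-0.  0. -0.]
139.3 t=15.00 push=0.03 f=[ 0.05 -0.04  1.09] err=[0. 0. 0.]
142.0 t=15.25 push=0.35 f=[ 0.44 -0.2   0.13] err=[0. 0. 0.]
17.7833
```

View pics/wrist6.png

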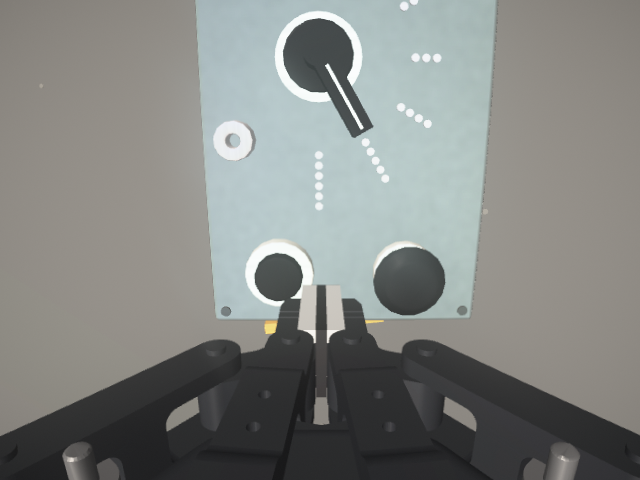

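The pointer's line, (327,65) to (362,128), runs straight into the five-pip row at (365–385, 142–178), so the selector is at 5. The start disc is at about (279,277). Pressing it now.

```bash
python3 - <<'E'
from h import *
from workcell import env,monitor as m,optics
c=pickle.load(open("wrist6.pkl","rb"))
g=cv2.cvtColor(c["color"],cv2.COLOR_BGR2GRAY); mk=np.zeros_like(g); mk[245:305,248:300]=255
b=((g<80)&(mk>0)).astype(np.uint8); k,l,s,ce=cv2.connectedComponentsWithStats(b); i=1+np.argmax(s[1:,4]); print(s[i],ce[i])
P1=onplane(c,[ce[i]],.078)[0]
P2=cw(-50,-105,78); print("wrist",P1,"model",P2, "pointer tip/axis dir:", )
T=(P1+P2)/2 if np.linalg.norm(P1-P2)<.005 else P2
ang=np.pi/2+YAW; x=np.array([np.cos(ang),np.sin(ang),0]); rv=Rn.from_matrix(np.c_[x,np.cross([0,0,-1],x),[0,0,-1]]).as_rotvec()
env.move_ptp([T[0],T[1],.300],rv); env.movel([T[0],T[1],.256],speed=.1); print(m.read_t())
env.dwell(.2); f0=np.array(m.read_ft_force()); print(f0)
z=.2525
while z>.2415:
    env.movel([T[0],T[1],z],speed=.02); env.dwell(.1)
    f=np.array([m.read_ft_force() for _ in range(3)]).mean(0)-f0
    print(round(z,4),f.round(2),round(m.read_eef_pos()[2],4))
    if f[2]>14: break
    z-=.0008
env.dwell(.3); print(m.read_ft_force()); snap(optics,cv2,"side",7)
env.movel([T[0],T[1],.30],speed=.08); print(m.read_t())
E
```

```text
[ 255  257   45   48 1114] [281.2567325  285.42728905]
wrist [ 0.48561034 -0.12383209  0.078     ] model [ 0.48635467 -0.11904444  0.078     ] pointer tip/axis dir:
19.0083
[ 0.37609312  0.17793492 -0.36926137]
0.2525 [ 0.51 -0.39  3.23] 0.2526
0.2517 [ 1.73 -2.2   3.21] 0.2518
0.2509 [ 3.02 -1.97  4.58] 0.2509
0.2501 [ 2.6  -0.63  3.82] 0.2501
0.2493 [ 1.89 -0.51  7.61] 0.2494
0.2485 [-1.66 -1.15 22.72] 0.2491
[-0.81669914 -0.2536746  21.36748674]
22.525
```

```bash
python3 - <<'E'
from h import *
from workcell import env,monitor as m,optics
c=snap(optics,cv2,"side",8); snap(optics,cv2,"wrist",8); snap(optics,cv2,"scene",8)
q=proj(c,[cw(-20,-90,78)])[0].astype(int)
ims=[cv2.resize(cv2.imread(f"pics/side{k}.png")[q[1]-60:q[1]+40,q[0]-45:q[0]+65],None,fx=3.5,fy=4) for k in(7,8)]
cv2.imwrite("pics/side78.png",np.hstack(ims)[:, :800])
# tip height now, from side depth
v,u=np.mgrid[0:480,0:640]; e=np.array(m.read_eef_pos())
c7=pickle.load(open("side7.pkl","rb"))
for cc,z0 in((c,e[2]),(c7,.2489)):
    o,d=ray(cc,np.c_[u.ravel(),v.ravel()]); P=o+d*cc["z_map"].reshape(-1,1)
    mm=(np.hypot(P[:,0]-e[0],P[:,1]-e[1])<.016)&(P[:,2]>.09)&(P[:,2]<.2); print(np.sort(z0-P[mm,2])[::-1][:8].round(4))
o,d=ray(c,np.c_[u.ravel(),v.ravel()]); P=o+d*c["z_map"].reshape(-1,1)
B=cw(-50,-105,78)
mm=(np.hypot(P[:,0]-B[0],P[:,1]-B[1])<.012)&(P[:,2]>.065)&(P[:,2]<.09); print("button z",mm.sum(),np.median(P[mm,2]))
E
```

```text
[0.1718 0.1699 0.1695 0.1689 0.1689 0.1688 0.168  0.1673]
[0.1587 0.1586 0.1583 0.1582 0.158  0.1578 0.157  0.157 ]
button z 78 0.08222011063952195
```

View pics/side78.png

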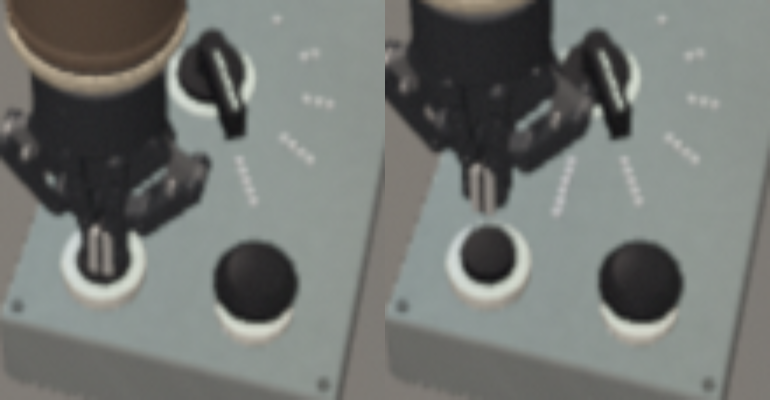

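View pics/wrist8.png

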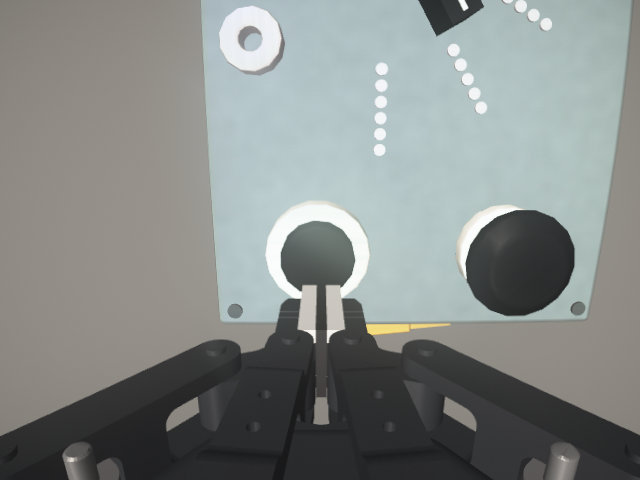

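```bash
python3 - <<'E'
from h import *
v,u=np.mgrid[0:480,0:640]
B=cw(-50,-105,78)
for k in("side0","side8","side7","scene0","scene8","wrist6","wrist8"):
    c=pickle.load(open(k+".pkl","rb")); o,d=ray(c,np.c_[u.ravel(),v.ravel()]); P=o+d*c["z_map"].reshape(-1,1)
    r=np.hypot(P[:,0]-B[0],P[:,1]-B[1]); g=c["color"].max(2).ravel()
    D=(r<.015)&(g<90)&(P[:,2]<.09)&(P[:,2]>.06); K=(r>.016)&(r<.028)&(g>170)&(P[:,2]<.09)&(P[:,2]>.06)
    T=(r>.03)&(r<.045)&(abs(P[:,2]-.06)<.008)
    print(k,[(int(m.sum()),np.median(P[m,2]).round(4) if m.sum() else None) for m in(D,K,T)])
c=pickle.load(open("side7.pkl","rb")); q=proj(c,[B])[0].astype(int); print(q)
for k in(7,8):
    im=cv2.imread(f"pics/side{k}.png"); cv2.imwrite(f"pics/btn{k}.png",cv2.resize(im[q[1]-22:q[1]+22,q[0]-25:q[0]+25],None,fx=8,fy=8,interpolation=cv2.INTER_NEAREST))
cv2.imwrite("pics/btn.png",np.hstack([cv2.imread(f"pics/btn{k}.png") for k in(7,8)]))
E
```

```text
side0 [(128, np.float64(0.0821)), (132, np.float64(0.0721)), (595, np.float64(0.0604))]
side8 [(131, np.float64(0.0822)), (151, np.float64(0.072)), (588, np.float64(0.0603))]
side7 [(42, np.float64(0.0768)), (150, np.float64(0.0723)), (507, np.float64(0.0603))]
scene0 [(83, np.float64(0.0818)), (81, np.float64(0.0719)), (330, np.float64(0.0599))]
scene8 [(87, np.float64(0.082)), (76, np.float64(0.0722)), (323, np.float64(0.06))]
wrist6 [(1220, np.float64(0.0827)), (1801, np.float64(0.0723)), (4308, np.float64(0.0608))]
wrist8 [(903, np.float64(0.0828)), (4207, np.float64(0.0725)), (10412, np.float64(0.0608))]
[297 286]
```

View pics/btn.png

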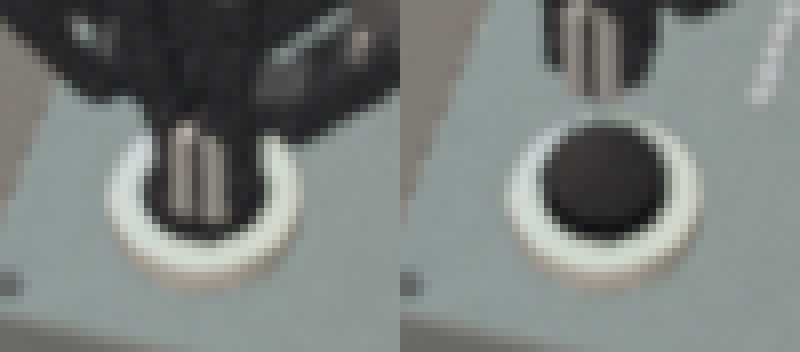

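The button measured 82 mm high before and after in all three cameras. That is 4 mm above the stated 78, and it matches the contact I felt at a tip height of about 82 mm. Held down, it stopped hard at a tip height of about 76 mm with 21–22 N, so it made its full 6 mm travel and has come back up. I'll move clear, run a last check and hand in.

```bash
python3 - <<'E'
from h import *
from workcell import env,monitor as m,optics,job
e=np.array(m.read_eef_pos()); e[2]=.42; env.movel(e,speed=.15)
c=cw(-20,-60,0); ang=np.pi/2+YAW; x=np.array([np.cos(ang),np.sin(ang),0]); rv=Rn.from_matrix(np.c_[x,np.cross([0,0,-1],x),[0,0,-1]]).as_rotvec()
env.move_ptp([c[0],c[1],.42],rv); env.dwell(.3)
w=snap(optics,cv2,"wrist",9); s=snap(optics,cv2,"side",9)
a=cv2.imread("pics/side0.png").astype(int)
# pointer angle from white line (z=.094) in wrist
g=w["color"].min(2)
a0=proj(w,[AX+[0,0,.034]])[0]; 
m1=np.zeros_like(g); cv2.line(m1,tuple(int(t) for t in proj(w,[pip(5,12,94)])[0]),tuple(int(t) for t in proj(w,[pip(5,56,94)])[0]),255,21)
ys,xs=np.where((m1>0)&(g>170)); W=onplane(w,np.c_[xs,ys],.094)
r=np.hypot(*(W-AX)[:,:2].T); W=W[(r<.056)]
vx,vy,_,_=cv2.fitLine((W[:,:2]*1000).astype(np.float32),cv2.DIST_L2,0,.01,.01).ravel()
if vy>0: vx,vy=-vx,-vy
print(len(W),"selector deg",90-np.rad2deg(np.arctan2(vy,vx)-YAW), m.read_t(), m.read_ft_force())
cv2.imwrite("pics/fin.png",cv2.resize(np.hstack([w["color"],s["color"]]),(800,300)))
E
```

```text
272 selector deg 147.0488899789936 24.3583 [ 0.17786173  0.2039342  -0.38600395]
```

View pics/fin.png

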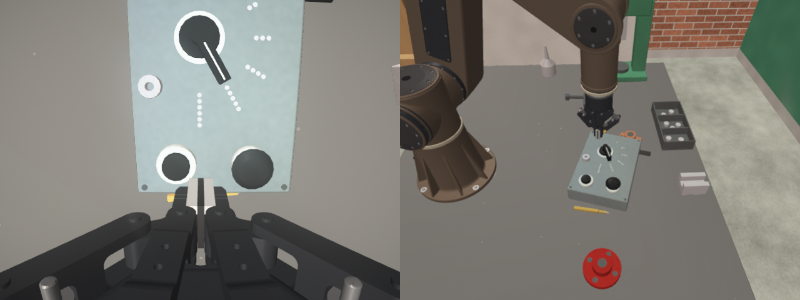

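The line fit gives 147° where position 5 is 150°. I'll compare it with the pip row itself before handing in.

```bash
python3 - <<'E'
from h import *
def fit(W):
    vx,vy,_,_=cv2.fitLine((W[:,:2]*1000).astype(np.float32),cv2.DIST_HUBER,0,.01,.01).ravel()
    return np.array([vx,vy])
def ang(v,n):
    a=90-np.rad2deg(np.arctan2(v[1],v[0])-YAW); return (a-30*n+90)%180-90+30*n
for k,n in(("wrist0",1),("wrist6",5),("wrist9",5)):
    w=pickle.load(open(k+".pkl","rb")); g=w["color"].min(2)
    def band(r0,r1,z,wd):
        m=np.zeros_like(g); cv2.line(m,*[tuple(int(t) for t in proj(w,[pip(n,r,z)])[0]) for r in(r0,r1)],255,wd); return m
    b=((band(0,60,94,25)>0)&(g>150)).astype(np.uint8)
    kk,l,s,_=cv2.connectedComponentsWithStats(b); W=None
    i=max(range(1,kk),key=lambda i:max(s[i,2],s[i,3])); ys,xs=np.where(l==i); W=onplane(w,np.c_[xs,ys],.094)
    r=np.hypot(*(W-AX)[:,:2].T); print(k,"stripe",len(W),r.min().round(3),r.max().round(3),ang(fit(W),n).round(2))
    if n==5:
        ys,xs=np.where((band(64,105,61,17)>0)&(g>205)); W2=onplane(w,np.c_[xs,ys],.0615); print("  pips",len(W2),ang(fit(W2),n).round(2))
        # pip-row line vs stripe centroid
    im=w["color"].copy(); im[ys,xs]=(0,0,255)
    m=W.mean(0)[:2]-AX[:2]; print("  stripe centroid bearing",ang(m,n).round(2))
E
```

```text
wrist0 stripe 287 0.031 0.068 13.64
  stripe centroid bearing 31.57
wrist6 stripe 568 0.022 0.068 163.26
  pips 273 150.55
  stripe centroid bearing 148.12
wrist9 stripe 576 0.022 0.069 163.94
  pips 245 149.73
  stripe centroid bearing 148.12
```

```bash
python3 - <<'E'
from h import *
w=pickle.load(open("wrist6.pkl","rb")); im=cv2.resize(w["color"][0:200,250:450],None,fx=3,fy=3,interpolation=cv2.INTER_CUBIC)
cv2.imwrite("pics/crop6.png",im)
def fit(W):
    vx,vy,_,_=cv2.fitLine((W[:,:2]*1000).astype(np.float32),cv2.DIST_HUBER,0,.01,.01).ravel(); return np.array([vx,vy])
def ang(v,n):
    a=90-np.rad2deg(np.arctan2(v[1],v[0])-YAW); return (a-30*n+90)%180-90+30*n
for k,n in(("wrist0",1),("wrist6",5),("wrist9",5)):
    w=pickle.load(open(k+".pkl","rb")); g=w["color"].min(2)
    v,u=np.mgrid[0:480,0:640]; W=onplane(w,np.c_[u.ravel(),v.ravel()],.094)
    d=pip(n,1,0)[:2]-pip(n,0,0)[:2]; d/=np.linalg.norm(d); q=W[:,:2]-AX[:2]
    r=q@d; t=q@np.array([-d[1],d[0]])
    # white stripe vs dark bar: only r 26..50mm, |t|<5mm
    m=(r>.026)&(r<.050)&(abs(t)<.006)&(g.ravel()>120); S=W[m]
    print(k,m.sum(),"stripe",ang(fit(S),n).round(2),"offset mm",(1e3*t[m].mean()).round(2))
    m=(r>.026)&(r<.050)&(abs(t)<.012)&(g.ravel()<75); S=W[m]; print("   dark bar bearing",m.sum(),ang(fit(S),n).round(2),(1e3*t[m].mean()).round(2))
E
```

```text
wrist0 135 stripe 29.62 offset mm 2.27Traceback (most recent call last):
  File "<stdin>", line 16, in <module>
  File "<stdin>", line 5, in fit
cv2.error: OpenCV(4.12.0) /io/opencv/modules/imgproc/src/linefit.cpp:50: error: (-215:Assertion failed) count > 0 in function 'fitLine2D_wods'
```

View pics/crop6.png

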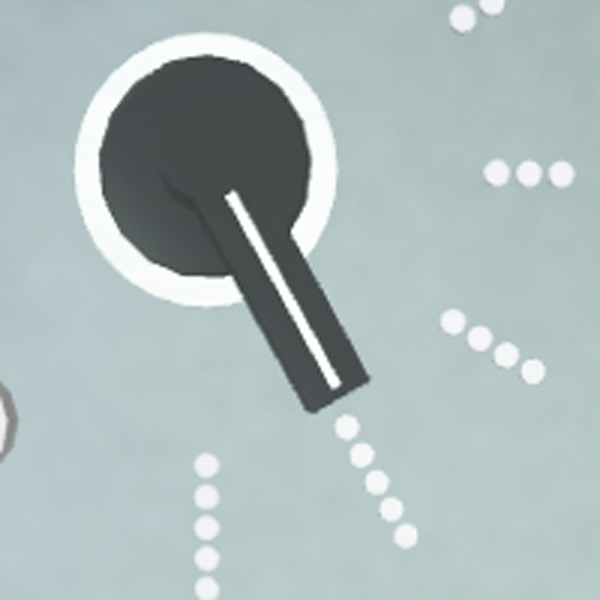

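In the enlarged crop the pointer stripe, (232,194) to (335,386), slopes 28.2° from vertical. The five-pip row, (347,428) to (405,536), also slopes 28.2°. They are parallel, so the selector is seated at 5, and the 147° came from white-ring pixels spoiling the fit.

```bash
python3 - <<'E'
from workcell import job,monitor as m
job.hand_in(); print(m.read_t())
E
```

```text
the job is handed in; nothing more can be done
the job is handed in; nothing more can be done
```

The selector is at speed 5, the start button has been pressed fully down and is back up, and the job was handed in at about 24.4 s with the hand clear.

**Selector:** With the fingers shut, I pushed the side of the pointer from position 1 to position 5, one click at a time. I stopped about three quarters of the way through the last click so it snapped home by itself, and pushing force at the readings stayed at or below about 2.5 N. In the last close-up the pointer stripe is parallel to the five-pip row, both at 28.2°.

**Start button:** It was pressed once, after the speed was set. It stopped hard at about 22 N, roughly 6 mm down, and depth readings showed it back at its starting height. The stop button and loose parts were not touched, and they look in place in the final pictures.

**Checks that disagreed:**
- **Button height:** the start button's top measured about 82 mm above the plate in all three cameras, not the stated 78 mm. The contact I felt agrees with 82 mm.
- **Travel while pressed:** the depth reading gave about 5.4 mm, from few pixels. I took the hard stop as proof of full travel.
- **Start button position:** the wrist picture and the console model differed by about 5 mm, so I pressed midway between them. The side view shows the fingers within the disc.
- **Pointer angle:** one automatic fit gave 147° instead of 150°. I put that down to white-ring pixels in the fit and relied on the close-up comparison instead. Two further automatic fits were also unreliable or failed.

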